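# Open the gate and hold a probe through its guide

## Robot

A 6-joint arm with a two-finger parallel gripper is mounted at the origin on a cart in front of the work surface, level with it; the furniture and walls round the work are solid. World frame = base frame: x ahead of the robot, y to its left, z up, the work surface at z = 0. Lengths are in m, angles in rad, forces in N, time in s.
With the tool pointing down it reaches from about 0.375 to 0.975 m from the base axis. Payload 3.8 kg.
Tool frame: the origin (TCP) lies on the front face of the gripper's body, between the roots of the fingers; the fingertips stand 64 mm ahead of it and the grasp point (between the pads) lies 45 mm ahead of it (arm.grip_point_offset is the distance from the TCP to the grasp point, in m); z points along the fingers, y is the line along which they close (so a half turn about z gives the same grasp; the last joint's range is limited). The gripper opens to 88 mm and grips with 3 to 60 N. Pads are 18 mm wide; open, the fingers measure 123 mm over their backs; the gripper's body (75 mm by 187 mm) begins 45 mm behind the grasp point.
Start: joints at [1.244, 0.264, 1.604, -0, 1.274, -0.037], TCP at [0.193, 0.647, 0.303] pointing down, gripper open.
Joint ranges: [-2.63, 2.63], [-0.94, 2.18], [0.31, 2.57], [-1.31, 4.45], [0, 2.66], [-2.55, 2.55]. Speed limits (rad/s): [2.57, 2.57, 3.14, 3.14, 3.14, 3.14].

## Interface

Orientations are given as a unit quaternion [x, y, z, w].
In Python, from workcell import arm gives the robot as it stands. The module is installed in compiled form; this text tells all that it offers.
- The arm moves only by the shell command python3 -m jog 'ROWS'. ROWS is a JSON object of lists of equal length, an entry for each row: "delta_pos": the shift along the tool's x, y, z in cm, a list of three; "turn": the turn about the tool's z in rad; "grip": the opening, from -1 (shut) to 1 (fully open). A call has 1 to 8 rows; each row shifts and turns the commanded pose from where the row before left it, along the tool's axes as they then stand; what a row does not reach is not made up. A row lasts 1/8 s, in which the tool goes at most 62.5 mm and 10.7 degrees, less where a joint would pass 70% of its speed; a pose out of reach is approached as far as the arm can. A call is refused whole if a number of a shift passes 6.25 or a number of a turn 0.188, either way. A call with a gripper value outside its range is refused whole. The fingers move at their own pace and stop on an object; the grip force is fixed at half the most. Time passes only in rows, so rows that do not move let the fingers close. It gives the time, the measured TCP pose, the force, the opening and the grip force at its end, in the units of the state.
- arm.sense(): the state, without advancing time (a new reading comes with each control period).
- arm.grab_frame(name): name is "side" or "top" or "wrist"; returns a dict with "pixels" (480x640x3 uint8, blue, green, red), "fx", "fy", "cx", "cy" (pixels), "dist" ([k1, k2, p1, p2, k3] as OpenCV has them; the pictures are not rectified), "rvec" (rotation vector, rad) and "tvec" (3), from world to camera coordinates, as OpenCV has them. Camera axes: x right, y down, z forward; pixel columns grow to the right and rows downward; lengths in m; the calibration is good to about 2 mm. A picture is of the moment at which its call begins. There is no depth.
- arm.hand_in(): hands the job in; it is judged then, once.
The state is a dict: "t": time; "q": joint angles; "qvel": joint speeds; "joint_torque": joint torques, N m; "eef_pos": TCP position; "tool_rot": TCP orientation; "force": force on the tool from outside, world axes, zero at the start; "torque": the same for the moment, N m; "width": finger opening in m; "finger_force": force on a finger pad.
Only numpy, scipy, OpenCV 4.12 (cv2) and the standard library are available. Lean on these libraries where they do the work, as an engineer would, in place of code of your own. Each camera call takes 0.05 s, during which the arm holds its last target. There are 200 camera calls.

## Task

Open the orange gate of the dip station by cranking its handwheel a full turn counter-clockwise (seen from above) to the open stop. Then take the probe from its stand and lower its stem through the green guide collar, without touching the collar, bore or gate, until the yellow ring on the stem is level with the collar's mouth; finish still holding it there, upright, steady and centred in the bore to about 4 mm. Do not disturb the bottle, dish, tape roll and timer nearby.

Things in the scene. Friction and masses are not known exactly. Their poses are not given: they have to be found in the camera images.
- station: dip station fixed to the bench: aluminium table 130 x 280 mm, top plate's upper face 84 mm above the bench, open towards its front (-x) and back below the plate; origin at the centre of its underside, long side along its y axis, z up. The guide is at its own (0, -70 mm), the handwheel at (0, +70 mm). Under the guide lies a fixed petri dish whose rim is 23 mm above the bench
- guide_mouth (a point): centre of the upper mouth of the guide, on the bore axis, 90 mm above the bench: a green collar, 40 mm outside, 6 mm high, on the top plate; the bore is 24 mm wide, vertical, 18 mm deep, open below. The gate's plane is directly below the bore (24.5 mm below the mouth, 6 mm thick)
- wheel_hub (a point): on the vertical axis of the handwheel, at the height of the wheel's upper face (102 mm above the bench): a black rim 102 mm across with aluminium spokes; its hub rises no higher than this face +1 mm
- crank_grip (a point): on the axis of the crank pin, at a good height to grip it (130 mm above the bench, 12 mm below the pin's top): a red upright sleeve, 14 mm in diameter, from 104 to 142 mm above the bench, that spins freely on its pin (the gripper need not turn with the wheel), 38 mm from the hub axis; it goes round with the wheel
- handwheel (a joint): angle of the handwheel, rad: 0 = closed stop, grows counter-clockwise seen from above, 6.6 = open stop; it stays where left and turns lightly (under 2 N at the pin). At 0 the pin stands on the station's -x side of the hub
- gate (a joint): travel of the orange gate plate, m, driven by the handwheel (6.2 mm per rad): 0 = covers the bore, 0.041 = fully open, the bore is clear of the gate from about 0.032
- stand: grey parking stand fixed to the bench, 80 x 80 mm, 116 mm high, with a blue top plate that has a 12 mm hole through which the probe hangs; origin at the centre of its underside, z up
- probe: probe, 80 g, loose in the stand, upright: steel stem 8 mm in diameter, 100 mm long; on it a black flange 26 mm wide, 5 mm thick, that rests on the stand's top; above it a white square head 20 x 20 mm, 46 mm high, faces along the probe's own x and y axes. Origin at the tip of the stem, z up along the stem
- probe_tip (a point): lower end of the probe's stem
- probe_ring (a point): centre of the yellow depth ring on the stem (9 mm wide, 6 mm high), on the stem's axis 50 mm above the tip
- probe_grip (a point): on the probe's axis at the middle of its white head, 130 mm above the tip, 25 mm above the flange's upper face: where to grip it
- bottle: bystander: bottle with a blue cap, the one standing alone in front of the mixer, 56 mm across, 115 mm high; origin under its centre
- dish: bystander: clear petri dish, 91 mm across, 15 mm high; origin under its centre
- tape: bystander: green tape roll, 80 mm across, 25 mm high; origin under its centre
- lab_timer: bystander: white lab timer with blue buttons, the one behind the dip station, 67 x 63 x 18 mm; origin under its centre

How it is judged:
On the way, in this order (a step that is already met when the one before it is completed fails the run):
1. the handwheel is cranked round to the open stop (6.3 rad or more), the gate open (value of joint handwheel above 6.3 rad and value of joint gate above 0.037 m), for 0.2 s.
2. the probe is lifted out of the stand and its tip brought above the guide's mouth (z of probe_tip in the frame of guide_mouth above 0.002 m and horizontal distance between probe_tip and guide_mouth below 0.03 m and contact force between the fingers and probe above 1 N), for 0.1 s.
At the end, for the whole second after the job is handed in: handwheel over 6.2 rad, gate over 37 mm; fingers hold the probe (over 1 N), the station does not touch it; yellow ring within 10 mm of the mouth's height, ring and tip within 4.5 mm of the bore axis, probe upright within 0.08 rad and at rest (under 0.02 m/s) (value of joint handwheel above 6.2 rad and value of joint gate above 0.037 m and horizontal distance between each of probe_tip, probe_ring and guide_mouth below 0.0045 m and z of probe_ring in the frame of guide_mouth between -0.01 and 0.01 m and angle between probe's own z axis and vertical below 0.08 rad and linear speed of probe below 0.02 m/s and contact force between the fingers and probe above 1 N and contact force between probe and station below 0.3 N); the arm keeps its last pose, push and grip.
It fails at once if the probe touches the collar, bore, gate or another part of the station (over 0.5 N) (contact force between probe and station above 0.5 N).
It fails at once if a bystander is moved by more than 20 mm (distance of any of bottle, dish, tape, lab_timer from where it was at the start of the episode above 0.02 m).
It also fails if it takes over 64 s, if anything falls off the work surface, if the arm or the gripper's body presses on something with over 40 N, if the wrist force passes 120 N, or if a joint passes its speed limit or range.

## Working session

There is one attempt and no reset: what is moved stays moved. The work goes in short steps, Python scripts to look and compute and a shell command to move; the robot and the scene stay as the last step left them, time stands still between calls to the robot, and variables do not carry over. Pictures are saved under pics/ and viewed, at most 11 in all, crops included, and the job is handed in when it is done.

```bash
mkdir -p pics
python3 - <<'E'
from workcell import arm
import cv2
s=arm.sense(); print(s['t'],s['eef_pos'],s['tool_rot'],s['width'],s['force'])
for n in ['side','top']:
    f=arm.grab_frame(n); cv2.imwrite(f'pics/{n}0.png',f['pixels']); print(n,f['fx'],f['fy'],f['cx'],f['cy'],f['dist'],f['rvec'],f['tvec'])
E
```

```text
0.0 [0.1927254  0.64631114 0.30140216] [ 1.44372779e-01  9.89522747e-01 -1.09607123e-03 -1.79411336e-04] 0.08771078603324003 [-0.08414296  0.83399655 -0.04935285]
side 497.1908722367924 497.1908722367924 320.1597593435415 239.7797789706114 [-0.02074759  0.          0.          0.          0.        ] [ 2.19785642 -0.70668828  0.3073611 ] [-0.49391162  0.33983713  1.3136556 ]
top 591.4903736445746 591.4903736445746 303.96439950656077 240.955888999241 [0.03697655 0.         0.         0.         0.        ] [ 2.13128834 -2.15268408  0.15922558] [0.0342024  0.61547002 1.67687454]
```

View pics/top0.png

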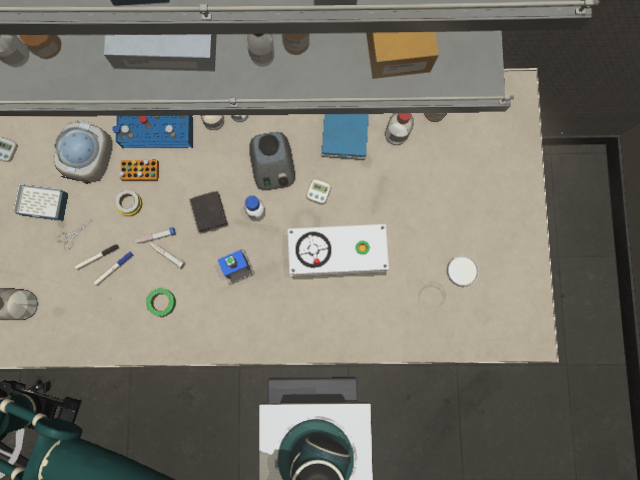

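View pics/side0.png

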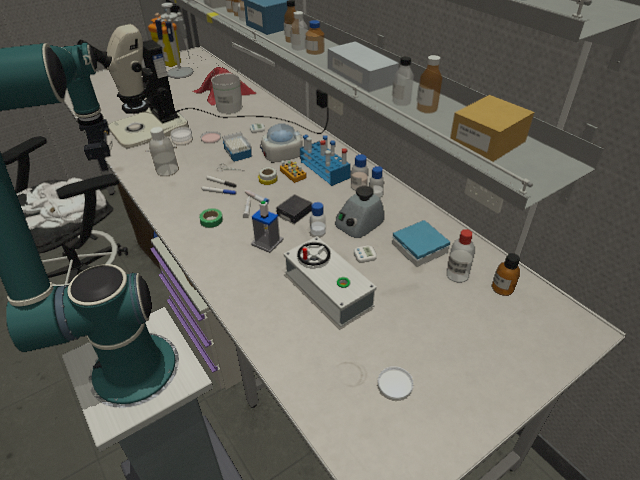

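The top view shows the station at about (338,250), with the wheel at (313,249), the red pin at (317,262) and the green collar at (363,247). The stand is at (235,263), the bottle at (254,207), the timer at (318,190), the tape at (160,302) and the dish at (462,270). In the side view the wheel is at (314,254), the collar at (343,283) and the probe head at (265,210).

```bash
cat > h.py <<'E'
import cv2, numpy as np
from workcell import arm
def cam(f):
    K=np.array([[f['fx'],0,f['cx']],[0,f['fy'],f['cy']],[0,0,1]]);R=cv2.Rodrigues(np.array(f['rvec'],float))[0]
    return K,np.array(f['dist'],float),R,np.array(f['tvec'],float).ravel()
def ray(f,uv):
    K,d,R,t=cam(f); n=cv2.undistortPoints(np.array([[uv]],float),K,d)[0,0]
    v=R.T@np.array([n[0],n[1],1]); return -R.T@t, v/np.linalg.norm(v)
def plane(f,uv,z):
    c,v=ray(f,uv); return c+v*(z-c[2])/v[2]
def tri(obs):
    A=np.zeros((3,3));b=np.zeros(3);rs=[ray(f,uv) for f,uv in obs]
    for c,v in rs: P=np.eye(3)-np.outer(v,v);A+=P;b+=P@c
    p=np.linalg.solve(A,b); return p,[np.linalg.norm((np.eye(3)-np.outer(v,v))@(p-c))*1e3 for c,v in rs]
def proj(f,p):
    K,d,R,t=cam(f); return cv2.projectPoints(np.array([p],float),np.array(f['rvec'],float),t,K,d)[0][0,0]
def blobs(f,hl,hh,smin=90,vmin=50,roi=None,amin=8):
    h=cv2.cvtColor(f['pixels'],cv2.COLOR_BGR2HSV); m=cv2.inRange(h,(hl,smin,vmin),(hh,255,255))
    if roi: k=np.zeros_like(m);x0,y0,x1,y1=roi;k[y0:y1,x0:x1]=255;m&=k
    n,l,s,c=cv2.connectedComponentsWithStats(m)
    return m,[(s[i].tolist(),c[i].round(1).tolist()) for i in range(1,n) if s[i,4]>=amin]
E
python3 - <<'E'
from h import *
T=arm.grab_frame('top');S=arm.grab_frame('side')
for n,f,r in (('T',T,(200,170,400,300)),('S',S,(230,180,390,330))):
    print(n,'green',blobs(f,45,85,roi=r)[1]); print('blue',blobs(f,105,125,roi=r)[1]); print('red',blobs(f,0,6,120,roi=r)[1],'orange',blobs(f,7,25,140,roi=r)[1])
a=cv2.resize(T['pixels'][180:290,205:405],None,fx=4,fy=4,interpolation=cv2.INTER_CUBIC)[:,:800][:300*2]
cv2.imwrite('pics/c1.png',a)
b=cv2.resize(S['pixels'][190:325,240:385],None,fx=4,fy=4,interpolation=cv2.INTER_CUBIC); cv2.imwrite('pics/c2.png',b)
E
```

```text
T green [([265, 181, 4, 5, 16], [266.7, 183.1]), ([356, 241, 13, 13, 76], [362.2, 247.0]), ([227, 258, 5, 5, 19], [229.2, 260.0])]
blue [([245, 196, 14, 13, 141], [251.2, 202.0]), ([218, 250, 30, 26, 378], [232.6, 262.8])]
red [([314, 259, 5, 5, 20], [316.3, 260.9])] orange [([359, 244, 7, 7, 41], [361.9, 247.3])]
S green [([261, 201, 5, 3, 12], [262.8, 202.0]), ([339, 214, 4, 6, 17], [340.3, 216.1]), ([337, 277, 13, 11, 74], [342.9, 282.2])]
blue [([230, 191, 6, 3, 16], [232.2, 192.0]), ([264, 198, 4, 4, 10], [265.8, 199.6]), ([311, 202, 12, 14, 139], [316.9, 208.5]), ([252, 210, 26, 16, 210], [264.8, 217.7])]
red [([302, 248, 5, 12, 44], [304.4, 253.2])] orange [([259, 180, 18, 5, 46], [267.0, 182.0]), ([292, 180, 8, 3, 14], [295.2, 180.5])]
```

View pics/c1.png

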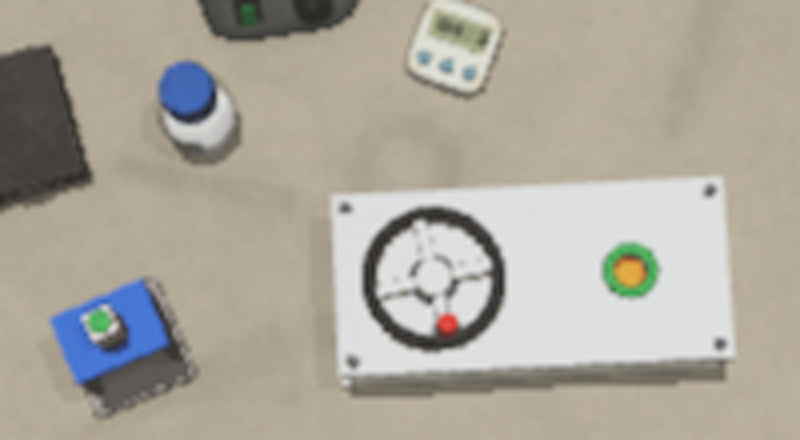

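View pics/c2.png

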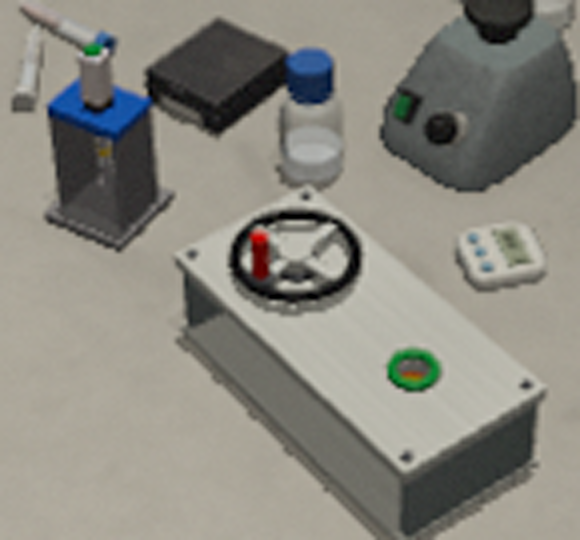

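The crops show a green dot on top of the white probe head, about (229,260) in the top view. The pin is at its closed position on the front side of the wheel, and the gate's orange is visible through the collar at (362,247).

Run:
```python
from h import *
T=arm.grab_frame('top');S=arm.grab_frame('side')
P=lambda *a:print(*[np.round(x,4) if not isinstance(x,str) else x for x in a])
g=tri([(T,(362.2,247)),(S,(342.9,282.2))]);P('guide',*g, plane(T,(362.2,247),.09),plane(S,(342.9,282.2),.09))
h=tri([(T,(229.2,260)),(S,(262.8,202))]);P('headtop',*h)
for z in(.167,.169):P('head@z',plane(T,(229.2,260),z),plane(S,(262.8,202),z))
# pin: top in T; side blob top cap approx
p=tri([(T,(316.3,260.9)),(S,(304.6,249.5))]);P('pintop',*p); P(plane(T,(316.3,260.9),.142),plane(S,(304.4,253.2),.125))
# wheel rim: dark ring contour, ellipse fit
for n,f,r in(('T',T,(290,225,338,274)),('S',S,(292,235,335,272))):
    gr=f['pixels'].max(2); m=((gr<70)*255).astype(np.uint8); k=np.zeros_like(m);k[r[1]:r[3],r[0]:r[2]]=255;m&=k
    c=max(cv2.findContours(m,cv2.RETR_EXTERNAL,cv2.CHAIN_APPROX_NONE)[0],key=cv2.contourArea)
    e=cv2.fitEllipse(c);P(n,'wheel',e[0],e[1],plane(f,e[0],.097),plane(f,e[0],.102))
    if n=='T':eT=e[0]
    else: P('tri hub',*tri([(T,eT),(S,e[0])]))
# blue top of stand from T
m,b=blobs(T,105,125,roi=(210,240,255,285)); c=max(cv2.findContours(m,cv2.RETR_EXTERNAL,cv2.CHAIN_APPROX_NONE)[0],key=cv2.contourArea)
q=cv2.boxPoints(cv2.minAreaRect(c)); w=np.array([plane(T,x,.116) for x in q]);P('stand corners',w,w.mean(0))
# station top white
hsv=cv2.cvtColor(T['pixels'],cv2.COLOR_BGR2HSV); m=cv2.inRange(hsv,(0,0,190),(180,30,255)); k=np.zeros_like(m);k[218:290,280:400]=255;m&=k
c=max(cv2.findContours(m,cv2.RETR_EXTERNAL,cv2.CHAIN_APPROX_NONE)[0],key=cv2.contourArea)
q=cv2.boxPoints(cv2.minAreaRect(c)); w=np.array([plane(T,x,.084) for x in q]);P('station corners',w,w.mean(0))
s=arm.sense();P(s['eef_pos'],s['t'])
f=arm.grab_frame('wrist');cv2.imwrite('pics/w0.png',f['pixels']);c,v=ray(f,(320,240));P('wristcam',c,v)
```

```text
guide [ 0.5905 -0.1372  0.0828] [0.7463 0.7463] [ 0.5902 -0.1368  0.09  ] [ 0.5855 -0.1424  0.09  ]
headtop [0.5475 0.2298 0.1669] [0.1744 0.1744]
head@z [0.5477 0.2298 0.167 ] [0.5473 0.2298 0.167 ]
head@z [0.5474 0.2295 0.169 ] [0.5461 0.2274 0.169 ]
pintop [ 0.5469 -0.0057  0.136 ] [0.5563 0.5563]
[ 0.5457 -0.0053  0.142 ] [ 0.5445 -0.0087  0.125 ]
T wheel [312.9866 249.385 ] [33.2883 33.9196] [0.5838 0.0028 0.097 ] [0.5831 0.0028 0.102 ]
S wheel [313.399  253.7368] [21.9015 32.0232] [ 0.5814 -0.0009  0.097 ] [ 0.5784 -0.0054  0.102 ]
tri hub [0.5842 0.0028 0.0927] [0.2407 0.2407]
stand corners [[0.5563 0.2708 0.116 ]
 [0.5841 0.2052 0.116 ]
 [0.5372 0.1851 0.116 ]
 [0.5097 0.2504 0.116 ]] [0.5468 0.2279 0.116 ]
station corners [[ 0.6487  0.0764  0.084 ]
 [ 0.6595 -0.2083  0.084 ]
 [ 0.5288 -0.2104  0.084 ]
 [ 0.5181  0.071   0.084 ]] [ 0.5888 -0.0678  0.084 ]
[0.1928 0.6467 0.3023] 0.3
wristcam [0.114  0.6699 0.3849] [ 0.3093 -0.0993 -0.9458]
```

```bash
python3 -m jog '{"delta_pos":[[0,0,0],[0,0,0],[-3.5,-4.5,0],[-3.5,-4.5,0],[-3.5,-4.5,0],[-3.5,-4.5,0],[-3.5,-4.5,0],[-3.5,-4.5,0]],"turn":[-0.145,-0.145,0,0,0,0,0,0],"grip":[1,1,1,1,1,1,1,1]}'
python3 -m jog '{"delta_pos":[[-3.5,-4.5,0],[-3.5,-4.5,0],[-3.5,-4.5,0],[-3.5,-4.0,0],[0,0,0],[0,0,0]],"turn":[0,0,0,0,0,0],"grip":[1,1,1,1,1,1]}'
python3 - <<'E'
from h import *
f=arm.grab_frame('wrist');cv2.imwrite('pics/w1.png',f['pixels'])
s=arm.sense();print(s['t'],s['eef_pos'],s['tool_rot'])
print(proj(f,[.5475,.2298,.167]),proj(f,[.547,-.005,.142]))
print(blobs(f,45,85)[1],blobs(f,105,125,amin=50)[1])
E
```

```text
t: 1.35
eef_pos: [0.4038, 0.3754, 0.303]
tool_rot: [-0.0, 1.0, 0.0, 0.0]
force: [0.4, 0.1, 0.5]
width: 0.0881
finger_force: 0.0
t: 2.1
eef_pos: [0.5427, 0.202, 0.3026]
tool_rot: [0.0, 1.0, 0.0, -0.0]
force: [-0.7, -0.5, 0.2]
width: 0.0879
finger_force: 0.0
2.15 [0.54237948 0.20253176 0.30259839] [-2.63620224e-04  9.99999895e-01  1.97613401e-04 -3.17148608e-04]
[370.00861265 259.52143431] [  0.52327463 245.18269587]
[([565, 29, 75, 102, 2825], [598.4, 81.4]), ([352, 247, 25, 23, 468], [364.0, 258.0]), ([249, 427, 13, 19, 221], [254.6, 435.9])] [([298, 178, 116, 100, 5264], [355.6, 223.9]), ([525, 290, 17, 21, 230], [533.3, 300.0]), ([268, 426, 43, 16, 518], [289.1, 432.2])]
```

View pics/w1.png

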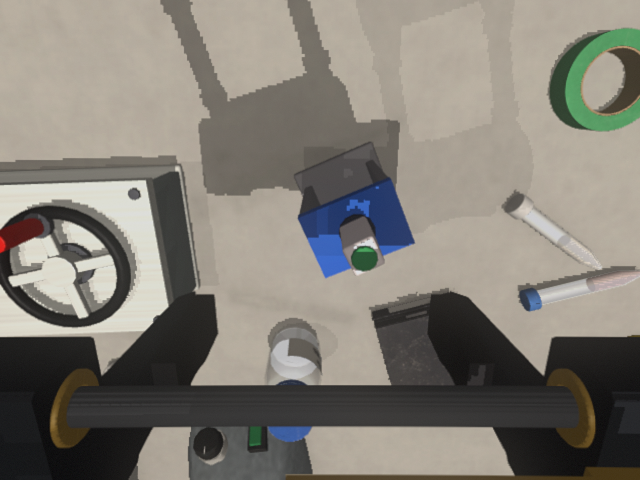

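The wrist view (image up is towards the robot, image right is +y) shows the probe head's green top at (364,258) on the blue plate. The wheel is at the left with the red pin at (20,235), the bottle is at (290,380) and the tape is at top right.

```bash
python3 -m jog '{"delta_pos":[[0,-5.2,0.5],[0,-5.2,0.5],[0,-5.2,0.5],[0,-5.2,0.5],[0,0,0],[0,0,0]],"turn":[0,0,0,0,0,0],"grip":[1,1,1,1,0.2,0.2]}'
cat > lookpin.py <<'E'
from h import *
f=arm.grab_frame('wrist');cv2.imwrite('pics/w2.png',f['pixels'])
s=arm.sense();print(s['t'],s['eef_pos'],s['width'])
m=blobs(f,0,6,120)[0]|blobs(f,174,180,120)[0]
c=max(cv2.findContours(m,cv2.RETR_EXTERNAL,cv2.CHAIN_APPROX_NONE)[0],key=cv2.contourArea);print(cv2.boundingRect(c),cv2.minAreaRect(c))
print(proj(f,[.546,-.005,.142]),proj(f,[.546,-.005,.104]))
g=blobs(f,45,85,amin=100)[1];print('green',g)
for b,ct in g: print(plane(f,ct,.09).round(4))
E
python3 lookpin.py
```

```text
t: 2.9
eef_pos: [0.5428, -0.0047, 0.2828]
tool_rot: [-0.001, 1.0, 0.0, 0.0]
force: [-0.5, 0.2, -0.5]
width: 0.0699
finger_force: 0.0
2.95 [ 0.54290136 -0.00441187  0.28293251] 0.0664809149546499
(306, 226, 21, 38) ((316.0, 244.5), (37.0, 20.0), 90.0)
[322.34538472 253.70967275] [322.26103008 234.0816909 ]
green [([119, 256, 52, 48, 1167], [144.2, 279.7]), ([454, 440, 18, 24, 285], [462.7, 451.2])]
[ 0.5868 -0.1394  0.09  ]
[0.7526 0.1193 0.09  ]
```

View pics/w2.png

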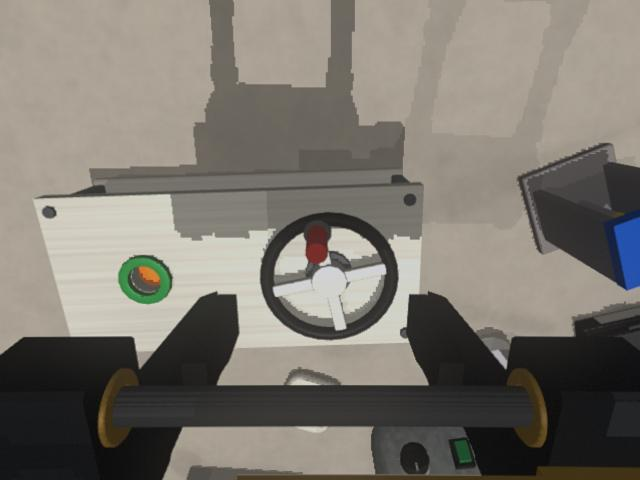

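The wrist view shows the red pin top at about (316,253), the hub at (330,281), the collar at (145,279) with the orange gate still under it, and the fingertips centred near x = 322.

Run:
```python
from h import *
f=arm.grab_frame('wrist'); im=f['pixels']
print(f['fx'],'pin',plane(f,(316.5,253.5),.142).round(4))
hsv=cv2.cvtColor(im,cv2.COLOR_BGR2HSV)
def big(m,roi):
    k=np.zeros_like(m);x0,y0,x1,y1=roi;k[y0:y1,x0:x1]=255;m=m&k
    return max(cv2.findContours(m,cv2.RETR_EXTERNAL,cv2.CHAIN_APPROX_NONE)[0],key=cv2.contourArea)
c=big(((im.max(2)<60)*255).astype(np.uint8),(255,205,402,343)); e=cv2.fitEllipse(cv2.convexHull(c)); print(cv2.boundingRect(c),e,'hub',plane(f,e[0],.102).round(4),plane(f,e[0],.098).round(4))
c=big(blobs(f,45,85)[0],(100,240,190,320)); e=cv2.fitEllipse(cv2.convexHull(c)); print(e,'guide',plane(f,e[0],.09).round(4))
```

```text
397.16398730348226 pin [ 0.5461 -0.0082  0.142 ]
(261, 212, 136, 127) ((328.2554931640625, 275.0574645996094), (126.10954284667969, 136.21192932128906), 88.8077621459961) hub [ 5.78e-01 -3.00e-04  1.02e-01] [ 5.798e-01 -2.000e-04  9.800e-02]
((143.5314178466797, 279.34820556640625), (45.127685546875, 53.29721450805664), 114.53907012939453) guide [ 0.5869 -0.1396  0.09  ]
```

```bash
python3 -m jog '{"delta_pos":[[-0.3,-0.3,2.5],[0,0,3],[0,0,3],[0,0,2.3],[0,0,0],[0,0,0]],"turn":[0,0,0,0,0,0],"grip":[0.2,0.2,0.2,0.2,0.2,0.2]}'; python3 -m jog '{"delta_pos":[[0,0,0],[0,0,0],[0,0,0],[0,0,0],[0,0,0],[0,0,0]],"turn":[0,0,0,0,0,0],"grip":[-1,-1,-1,-1,-1,-1]}'; python3 -c "
from workcell import arm
s=arm.sense();print(s['eef_pos'],s['force'],s['torque'])"
```

```text
t: 3.75
eef_pos: [0.5467, -0.0082, 0.1757]
tool_rot: [-0.001, 1.0, -0.0, 0.001]
force: [0.5, 1.2, 0.7]
width: 0.0528
finger_force: 0.0
t: 4.5
eef_pos: [0.5461, -0.0091, 0.1749]
tool_rot: [-0.0, 1.0, -0.0, 0.0]
force: [-0.6, -0.2, 2.6]
width: 0.0128
finger_force: 30.0
[ 0.54614092 -0.00912704  0.17492436] [-0.59002025 -0.18420006  2.57951737] [0.03677577 0.0831208  0.04391834]
```

Run:
```python
import numpy as np
a=np.deg2rad(np.arange(15,396,15)); d=np.diff(np.c_[3.8*np.cos(a),-3.8*np.sin(a)],axis=0)  # tool x=-world x
for k,r in zip(range(30,400,15),d.round(2)): print(k,r.tolist(),end='; ')
```

```text
30 [-0.38, -0.92]; 45 [-0.6, -0.79]; 60 [-0.79, -0.6]; 75 [-0.92, -0.38]; 90 [-0.98, -0.13]; 105 [-0.98, 0.13]; 120 [-0.92, 0.38]; 135 [-0.79, 0.6]; 150 [-0.6, 0.79]; 165 [-0.38, 0.92]; 180 [-0.13, 0.98]; 195 [0.13, 0.98]; 210 [0.38, 0.92]; 225 [0.6, 0.79]; 240 [0.79, 0.6]; 255 [0.92, 0.38]; 270 [0.98, 0.13]; 285 [0.98, -0.13]; 300 [0.92, -0.38]; 315 [0.79, -0.6]; 330 [0.6, -0.79]; 345 [0.38, -0.92]; 360 [0.13, -0.98]; 375 [-0.13, -0.98]; 390 [-0.38, -0.92];
```

```bash
python3 -m jog '{"delta_pos":[[-0.38,-0.92,0],[-0.6,-0.79,0],[-0.79,-0.6,0],[-0.92,-0.38,0],[-0.98,-0.13,0],[0,0,0]],"turn":[0,0,0,0,0,0],"grip":[-1,-1,-1,-1,-1,-1]}'
```

```text
t: 5.25
eef_pos: [0.5842, -0.0377, 0.1749]
tool_rot: [-0.0, 1.0, -0.0, 0.001]
force: [1.1, -1.4, 2.3]
width: 0.0128
finger_force: 30.0
```

```bash
python3 -m jog '{"delta_pos":[[-0.98,0.13,0],[-0.92,0.38,0],[-0.79,0.6,0],[-0.6,0.79,0],[-0.38,0.92,0],[-0.13,0.98,0],[0,0,0]],"turn":[0,0,0,0,0,0,0],"grip":[-1,-1,-1,-1,-1,-1,-1]}'
```

```text
t: 6.12
eef_pos: [0.6208, 0.0023, 0.1749]
tool_rot: [-0.001, 1.0, 0.001, 0.0]
force: [1.5, 0.6, 3.6]
width: 0.013
finger_force: 30.0
```

```bash
python3 -m jog '{"delta_pos":[[0.13,0.98,0],[0.38,0.92,0],[0.6,0.79,0],[0.79,0.6,0],[0.92,0.38,0],[0.98,0.13,0],[0,0,0]],"turn":[0,0,0,0,0,0,0],"grip":[-1,-1,-1,-1,-1,-1,-1]}'; python3 -m jog '{"delta_pos":[[0.98,-0.13,0],[0.92,-0.38,0],[0.79,-0.6,0],[0.6,-0.79,0],[0.38,-0.92,0],[0.13,-0.98,0],[0,0,0]],"turn":[0,0,0,0,0,0,0],"grip":[-1,-1,-1,-1,-1,-1,-1]}'
```

```text
t: 7.0
eef_pos: [0.5815, 0.0384, 0.1748]
tool_rot: [-0.0, 1.0, -0.001, -0.001]
force: [-0.4, -3.2, 5.0]
width: 0.013
finger_force: 30.0
t: 7.88
eef_pos: [0.5448, 0.0002, 0.1749]
tool_rot: [0.0, 1.0, 0.0, 0.0]
force: [3.9, -0.2, 2.2]
width: 0.0128
finger_force: 30.0
```

```bash
python3 -m jog '{"delta_pos":[[-0.13,-0.98,0],[0,0,0]],"turn":[0,0],"grip":[-1,-1]}'; python3 -m jog '{"delta_pos":[[-0.1,-0.33,0],[0,0,0]],"turn":[0,0],"grip":[-1,-1]}'
```

```text
t: 8.12
eef_pos: [0.5461, -0.0096, 0.1748]
tool_rot: [0.0, 1.0, -0.0, -0.0]
force: [2.4, 0.2, 4.1]
width: 0.0124
finger_force: 30.0
t: 8.38
eef_pos: [0.547, -0.0124, 0.1748]
tool_rot: [-0.0, 1.0, 0.0, -0.0]
force: [2.8, -0.5, 5.2]
width: 0.0129
finger_force: 30.0
```

```bash
python3 -m jog '{"delta_pos":[[-0.12,-0.32,0],[0,0,0]],"turn":[0,0],"grip":[-1,-1]}'; python3 -m jog '{"delta_pos":[[-0.13,-0.31,0],[0,0,0]],"turn":[0,0],"grip":[-1,-1]}'
```

```text
t: 8.62
eef_pos: [0.5474, -0.0135, 0.1748]
tool_rot: [0.0, 1.0, 0.002, -0.001]
force: [-1.1, 8.0, 6.8]
width: 0.0132
finger_force: 30.0
t: 8.88
eef_pos: [0.5477, -0.0141, 0.1747]
tool_rot: [0.001, 1.0, 0.005, -0.003]
force: [-3.7, 18.2, 11.6]
width: 0.0128
finger_force: 30.0
```

```bash
python3 -m jog '{"delta_pos":[[0.2,0.5,0],[0,0,0],[0,0,0],[0,0,0],[0,0,-3],[0,0,-4],[0,0,-4],[0,0,0]],"turn":[0,0,0,0,0,0,0,0],"grip":[-1,-1,-0.3,-0.3,-0.3,-0.3,-0.3,-0.3]}'; python3 lookpin.py; cp pics/w2.png pics/w3.png
```

```text
t: 9.88
eef_pos: [0.5489, -0.014, 0.2879]
tool_rot: [0.0, 1.0, -0.0, 0.003]
force: [0.4, -0.2, -0.4]
width: 0.0312
finger_force: 0.0
9.925 [ 0.54770081 -0.01388632  0.28547632] 0.03095109089847547
(315, 216, 20, 36) ((324.5, 233.5), (35.0, 19.0), 90.0)
[337.87258238 240.3222796 ] [335.84926741 222.35449902]
green [([133, 245, 52, 48, 1145], [158.4, 268.1])]
[ 0.5866 -0.1395  0.09  ]
```

View pics/w3.png

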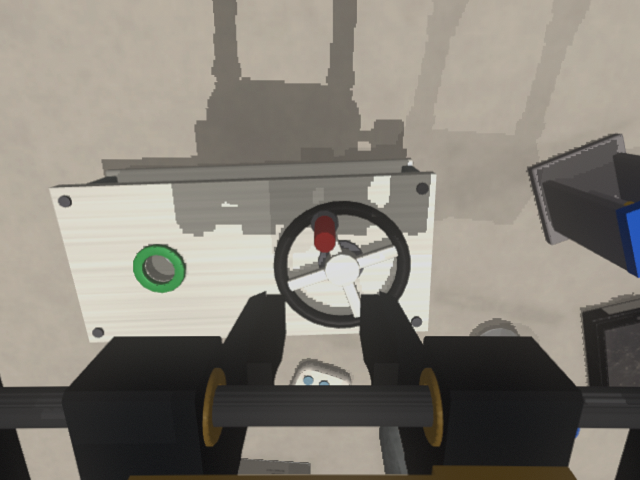

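The gate's orange is gone from the collar at (159,268), so the bore is open, and the pin stands at (325,235) near the stop.

```bash
python3 -m jog '{"delta_pos":[[0,6.1,0],[0,6.1,0],[0,6.1,0],[0,6.1,0],[0,0,0],[0,0,0]],"turn":[0,0,0,0,0,0],"grip":[0,0.2,0.2,0.2,0.2,0.2]}'
python3 - <<'E'
from h import *
f=arm.grab_frame('wrist');s=arm.sense();print(s['t'],s['eef_pos'],s['tool_rot'])
g=blobs(f,45,85,amin=150)[1]
for b,c in g: print(b,c,plane(f,c,.167).round(4))
u,v=map(int,proj(f,[.5475,.2298,.167])); im=f['pixels'][v-70:v+70,u-90:u+90]; print('crop origin',u-90,v-70)
cv2.imwrite('pics/w4.png',cv2.resize(im,None,fx=4,fy=4,interpolation=cv2.INTER_CUBIC))
print('TCP-axis px',proj(f,[s['eef_pos'][0],s['eef_pos'][1],.167]))
E
```

```text
t: 10.68
eef_pos: [0.5463, 0.2298, 0.2823]
tool_rot: [-0.001, 1.0, -0.001, -0.002]
force: [-0.7, 0.0, -0.3]
width: 0.0527
finger_force: 0.0
10.725 [0.54666211 0.22920184 0.282769  ] [ 4.00146080e-05  9.99998296e-01 -9.12360734e-04 -1.60411606e-03]
[546, 21, 94, 108, 4045] [591.9, 74.5] [0.4513 0.3527 0.167 ]
[303, 254, 28, 26, 568] [316.1, 266.6] [0.5467 0.2258 0.167 ]
[216, 439, 14, 23, 271] [222.6, 450.1] [0.6722 0.166  0.167 ]
crop origin 233 197
TCP-axis px [322.45413172 266.53441348]
```

View pics/w4.png

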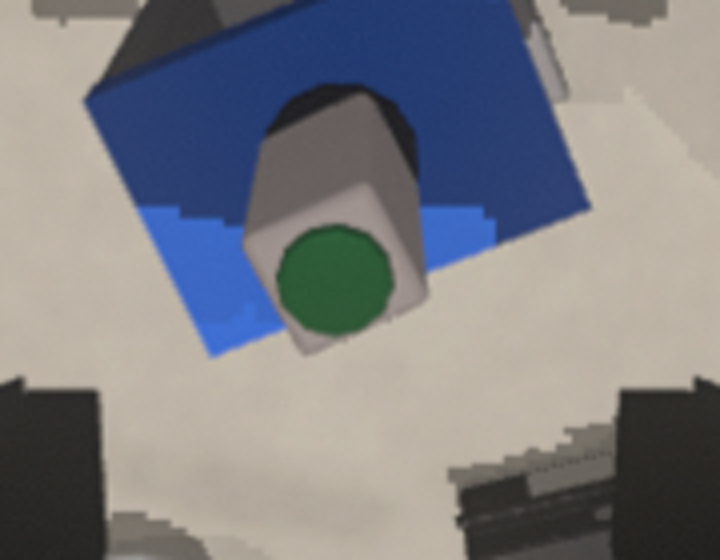

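The crop shows the white head top with corners at about (243,243), (367,183), (428,297) and (305,355), and the green dot at its centre. The head is yawed by roughly 27°.

Run:
```python
from h import *
f=arm.grab_frame('wrist')
w=np.array([plane(f,(233+x/4,197+y/4),.167) for x,y in((243,243),(367,183),(428,297),(305,355))])
print(w.round(4),w.mean(0).round(4))
for i in range(4):
    d=w[(i+1)%4]-w[i]; print(np.linalg.norm(d).round(4),np.rad2deg(np.arctan2(d[1],d[0])).round(1)%90)
```

```text
[[0.5422 0.2132 0.167 ]
 [0.5337 0.2298 0.167 ]
 [0.5501 0.2381 0.167 ]
 [0.5587 0.2214 0.167 ]] [0.5462 0.2256 0.167 ]
0.0187 27.099999999999994
0.0183 26.9
0.0189 27.200000000000003
0.0184 26.30000000000001
```

```bash
python3 -m jog '{"delta_pos":[[0,-0.35,0],[0,0,0],[0,0,0],[0,0,3],[0,0,3],[0,0,3.15],[0,0,0],[0,0,0]],"turn":[0,-0.157,-0.157,-0.157,0,0,0,0],"grip":[0.2,0.2,0.2,0.2,0.2,0.2,0.2,0.2]}'; python3 -m jog '{"delta_pos":[[0,0,0],[0,0,0],[0,0,0],[0,0,0],[0,0,0]],"turn":[0,0,0,0,0],"grip":[-1,-1,-1,-1,-1]}'
```

```text
t: 11.78
eef_pos: [0.5482, 0.2263, 0.1944]
tool_rot: [-0.233, 0.973, 0.0, 0.001]
force: [0.1, 0.9, 0.7]
width: 0.053
finger_force: 0.0
t: 12.4
eef_pos: [0.5477, 0.227, 0.1937]
tool_rot: [-0.233, 0.972, 0.0, 0.0]
force: [-1.1, -0.1, 2.7]
width: 0.0197
finger_force: 30.0
```

```bash
python3 -m jog '{"delta_pos":[[0,0,-1],[0,0,-2],[0,0,-3],[0,0,-3],[0,0,-3],[0,0,-3],[0,0,0],[0,0,0]],"turn":[0,0,0,0,0,0.157,0.157,0.157],"grip":[-1,-1,-1,-1,-1,-1,-1,-1]}'; python3 -m jog '{"delta_pos":[[0,-2,0],[-0.6,-5,0],[-0.6,-5,0],[-0.7,-5,0],[-0.7,-5,0],[-0.7,-5,0],[-0.7,-5,0],[0,-3,0]],"turn":[0,0,0,0,0,0,0,0],"grip":[-1,-1,-1,-1,-1,-1,-1,-1]}';python3 -m jog '{"delta_pos":[[0,-1.5,0],[0,0,0],[0,0,0]],"turn":[0,0,0],"grip":[-1,-1,-1]}'
cat > meas.py <<'E'
from h import *
import sys
s=arm.sense();e=s['eef_pos'];print(s['t'],np.round(e,4),np.round(s['tool_rot'],4),s['finger_force'],s['force'])
F={n:arm.grab_frame(n) for n in('top','side','wrist')}
tip=[e[0],e[1],e[2]-.178]
for n,f in F.items():
    print(n,'tip',proj(f,tip).round(1),'ring',proj(f,[e[0],e[1],tip[2]+.05]).round(1),'guide',proj(f,[.588,-.139,.09]).round(1))
    gu=proj(f,[.588,-.139,.09]).astype(int);r=(max(gu[0]-60,0),max(gu[1]-60,0),gu[0]+60,gu[1]+60)
    print('  green',blobs(f,45,85,roi=r,amin=20)[1],'yellow',blobs(f,20,32,130,100,roi=None if n=='wrist' else (240,130,460,330))[1])
W=F['wrist']['pixels']; S=F['side']['pixels'];g=proj(F['side'],[.588,-.139,.13]).astype(int)
S=cv2.resize(S[g[1]-75:g[1]+75,g[0]-50:g[0]+50],None,fx=4,fy=4,interpolation=cv2.INTER_CUBIC)
print('side crop origin',g[0]-50,g[1]-75)
cv2.imwrite(sys.argv[1],np.hstack([S,cv2.copyMakeBorder(W[100:480,100:500],0,220,0,0,cv2.BORDER_CONSTANT)]))
E
python3 meas.py pics/m1.png
```

```text
t: 13.4
eef_pos: [0.5478, 0.2269, 0.3457]
tool_rot: [0.002, 1.0, 0.0, 0.001]
force: [0.0, -0.4, -1.0]
width: 0.02
finger_force: 30.0
t: 14.4
eef_pos: [0.5869, -0.1268, 0.3438]
tool_rot: [-0.001, 1.0, -0.001, 0.0]
force: [-0.4, 0.7, -1.0]
width: 0.0198
finger_force: 30.0
t: 14.78
eef_pos: [0.5874, -0.1373, 0.3434]
tool_rot: [-0.001, 1.0, 0.0, 0.0]
force: [0.7, 0.2, -0.8]
width: 0.0197
finger_force: 30.0
14.775 [ 0.5874 -0.1373  0.3434] [-7.e-04  1.e+00  3.e-04  0.e+00] 29.99820486176759 [ 0.70640866  0.2438688  -0.8449231 ]
top tip [365.  244.1] ring [366.9 241.4] guide [363.  247.8]
  green [([374, 191, 38, 18, 211], [393.3, 199.7]), ([415, 199, 6, 15, 49], [417.4, 205.2]), ([370, 208, 38, 14, 143], [391.1, 215.5]), ([399, 240, 11, 31, 132], [404.0, 254.8]), ([348, 244, 6, 13, 26], [350.7, 250.4]), ([356, 244, 13, 10, 42], [363.0, 249.7]), ([351, 278, 44, 22, 314], [372.7, 289.2]), ([397, 284, 7, 13, 45], [399.7, 290.0]), ([351, 299, 11, 8, 48], [356.0, 302.9]), ([363, 300, 5, 7, 24], [364.6, 302.6]), ([394, 302, 6, 5, 21], [397.0, 303.7])] yellow []
side tip [342.9 261.8] ring [343.3 248.4] guide [342.9 281.1]
  green [([337, 277, 13, 11, 70], [342.8, 282.2])] yellow [([291, 165, 4, 2, 8], [292.5, 165.5]), ([281, 166, 12, 11, 24], [286.5, 171.0]), ([296, 169, 7, 8, 14], [298.3, 172.5]), ([258, 176, 19, 9, 55], [266.3, 180.7])]
wrist tip [322.3 229.9] ring [322.3 256.3] guide [320.3 204.4]
  green [([298, 182, 43, 43, 826], [319.0, 203.3])] yellow [([316, 247, 14, 6, 34], [322.2, 248.9]), ([233, 414, 3, 6, 11], [234.4, 416.4]), ([409, 419, 4, 7, 11], [410.6, 421.5])]
side crop origin 293 196
```

View pics/m1.png

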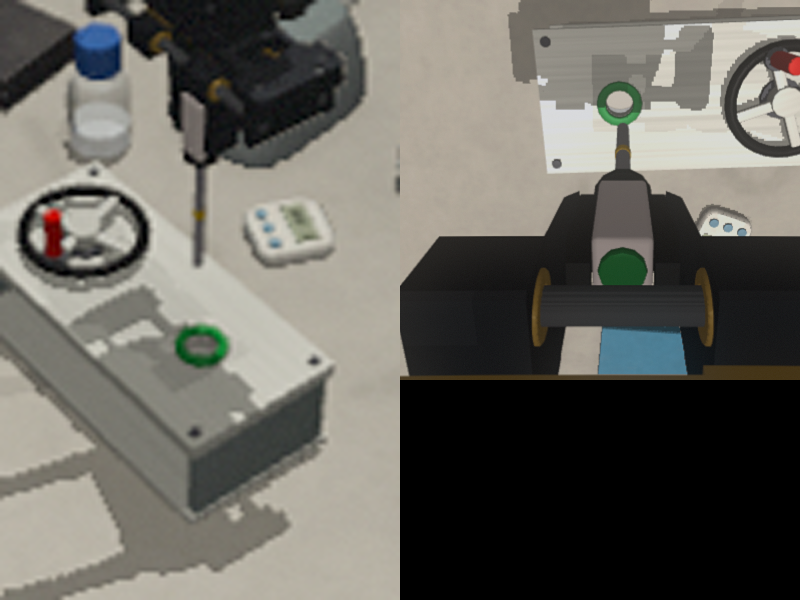

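Side crop (left): the stem hangs upright, with its tip at (199,264) and its ring at (200,215), over the collar at (202,345). Wrist crop (right): the tip is at about (622,125), just below the collar at (619,103). I'll lower it close to the mouth and measure again.

```bash
python3 -m jog '{"delta_pos":[[0,-0.1,2],[0,0,2],[0,0,2],[0,0,0.3],[0,0,0],[0,0,0]],"turn":[0,0,0,0,0,0],"grip":[-1,-1,-1,-1,-1,-1]}'
sed -i 's#^cv2.imwrite.*#t=W[130:280,225:425];cv2.imwrite(sys.argv[1],np.hstack([S,cv2.resize(t,(400,300)),])if 0 else np.hstack([S,cv2.copyMakeBorder(cv2.resize(W[130:280,270:370],None,fx=4,fy=4,interpolation=cv2.INTER_CUBIC),0,0,0,0,cv2.BORDER_CONSTANT)]))#' meas.py
python3 meas.py pics/m2.png
```

```text
t: 15.68
eef_pos: [0.5881, -0.1394, 0.2812]
tool_rot: [-0.0, 1.0, -0.0, 0.001]
force: [0.8, 0.2, -1.0]
width: 0.02
finger_force: 30.0
15.675 [ 0.5881 -0.1394  0.2812] [-1.e-04  1.e+00 -2.e-04  8.e-04] 29.998249537311494 [ 0.76727649  0.19000675 -1.02738839]
top tip [363.6 247.1] ring [365.3 244.5] guide [363.  247.8]
  green [([375, 201, 31, 13, 139], [391.6, 207.3]), ([410, 206, 5, 12, 33], [412.1, 211.9]), ([373, 217, 30, 11, 78], [388.1, 221.6]), ([348, 231, 9, 27, 60], [352.3, 243.9]), ([396, 243, 10, 28, 112], [400.8, 256.9]), ([357, 247, 12, 7, 29], [363.3, 251.0]), ([350, 276, 43, 19, 306], [371.1, 284.8]), ([394, 282, 7, 11, 42], [397.5, 287.5]), ([351, 294, 32, 13, 237], [365.8, 301.4])] yellow []
side tip [343.1 278. ] ring [343.5 265.3] guide [342.9 281.1]
  green [([337, 278, 13, 10, 67], [342.9, 282.4])] yellow [([291, 164, 4, 3, 9], [292.3, 165.3]), ([281, 166, 12, 11, 24], [286.4, 170.7]), ([296, 169, 6, 8, 16], [298.2, 172.8]), ([258, 176, 19, 9, 59], [266.4, 180.8])]
wrist tip [323.  229.6] ring [323.1 256.1] guide [323.5 223.9]
  green [([296, 197, 53, 51, 1122], [321.7, 220.1])] yellow [([316, 247, 14, 6, 37], [322.4, 248.9]), ([232, 413, 4, 7, 12], [233.8, 416.8]), ([409, 428, 4, 7, 8], [410.5, 430.9])]
side crop origin 293 196
```

View pics/m2.png

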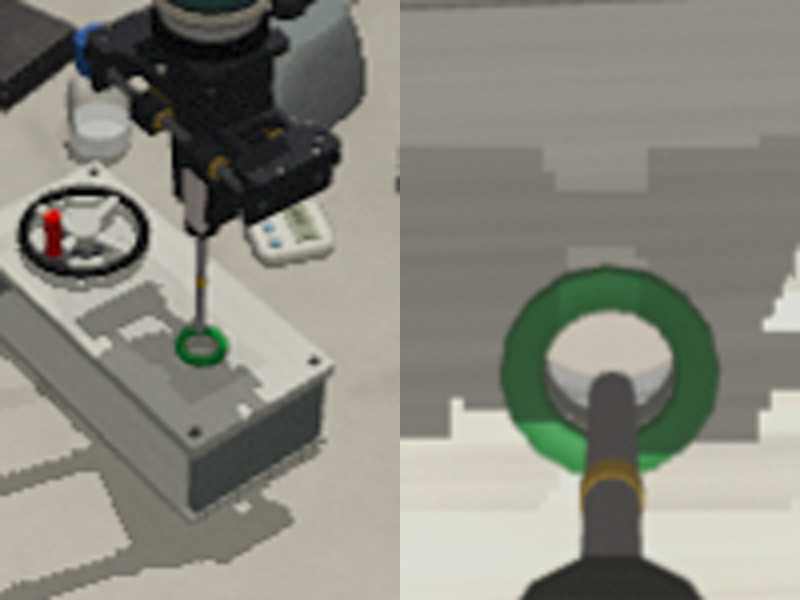

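The tip (wrist crop, about (612,385)) lies centred over the collar (centre about (610,368), seen from the robot side), and the side crop agrees. The sideways offset is under about 1 mm, so I'll descend.

```bash
python3 -m jog '{"delta_pos":[[0,0,0.8],[0,0,0.8],[0,0,0.8],[0,0,0.8],[0,0,0],[0,0,0]],"turn":[0,0,0,0,0,0],"grip":[-1,-1,-1,-1,-1,-1]}'
python3 -m jog '{"delta_pos":[[0,0,0.8],[0,0,0.8],[0,0,0.8],[0,0,0.6],[0,0,0],[0,0,0]],"turn":[0,0,0,0,0,0],"grip":[-1,-1,-1,-1,-1,-1]}'
python3 meas.py pics/m3.png
```

```text
t: 16.58
eef_pos: [0.5877, -0.1392, 0.2483]
tool_rot: [-0.0, 1.0, -0.0, 0.0]
force: [-0.6, 0.3, 0.6]
width: 0.0195
finger_force: 30.0
t: 17.32
eef_pos: [0.5877, -0.1392, 0.2183]
tool_rot: [-0.0, 1.0, -0.0, 0.0]
force: [-0.1, -0.8, -1.1]
width: 0.0197
finger_force: 30.0
17.325 [ 0.5877 -0.1392  0.2183] [-1.e-04  1.e+00 -0.e+00  1.e-04] 29.998248210176826 [-0.10284575 -0.78308068 -1.06641426]
top tip [361.4 250.2] ring [363.1 247.8] guide [363.  247.8]
  green [([373, 209, 28, 11, 91], [388.0, 214.1]), ([378, 224, 20, 8, 50], [387.2, 227.8]), ([395, 252, 5, 14, 31], [396.6, 258.3]), ([350, 272, 40, 17, 242], [370.0, 280.0]), ([392, 281, 6, 10, 35], [394.6, 285.9]), ([353, 289, 27, 18, 253], [365.7, 298.8]), ([389, 297, 6, 8, 33], [391.2, 300.5])] yellow []
side tip [342.5 293.1] ring [342.8 281.1] guide [342.9 281.1]
  green [([337, 278, 13, 10, 63], [342.9, 282.6])] yellow [([296, 169, 6, 8, 17], [298.1, 172.6]), ([287, 171, 6, 6, 13], [290.2, 173.2]), ([258, 176, 19, 9, 61], [266.3, 180.9])]
wrist tip [323.  229.6] ring [323.2 256. ] guide [323.5 256.3]
  green [([288, 223, 68, 56, 1618], [321.3, 247.3])] yellow [([315, 247, 16, 10, 47], [321.9, 249.8]), ([234, 402, 3, 5, 8], [234.8, 404.0]), ([232, 415, 5, 10, 20], [233.4, 419.8]), ([409, 419, 4, 7, 9], [411.0, 421.8])]
side crop origin 293 196
```

View pics/m3.png

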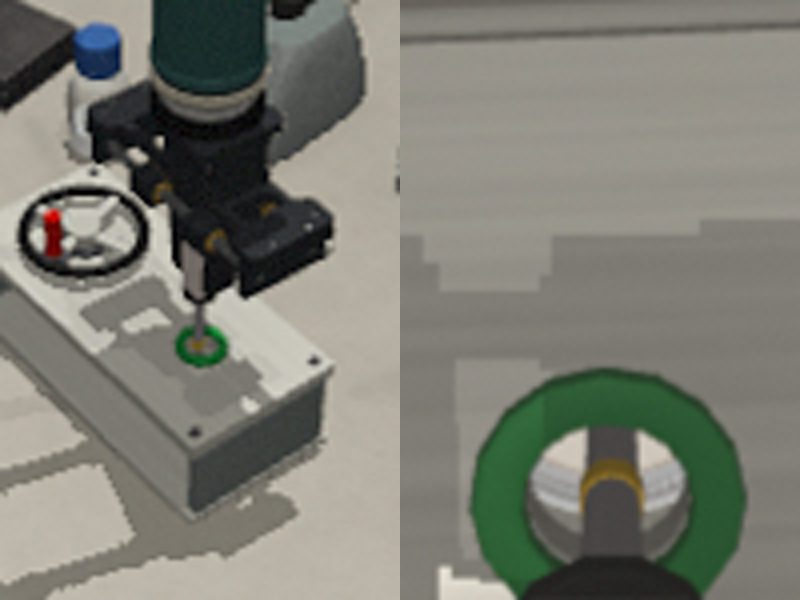

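Run:
```python
from h import *
p=np.array([.5877,-.1392,.09]);J=[]
for n in('wrist','side'):
    f=arm.grab_frame(n);J.append(np.array([(proj(f,p+d)-proj(f,p-d))/10 for d in np.eye(3)*.005]).T)
    print(n,J[-1].round(2),'px/mm')
A=np.vstack(J); b=np.array([1.1,-2.7,-.8,.6]); w=np.array([1,1,1.5,1.5])
x=np.linalg.lstsq(A*w[:,None],b*w,rcond=None)[0];print('ring minus mouth mm (x,y,z)',x.round(2),(A@x-b).round(2))
```

```text
wrist [[-0.    1.75  0.  ]
 [ 1.64 -0.    0.64]] px/mm
side [[ 0.28 -0.21  0.01]
 [-0.15 -0.2  -0.24]] px/mm
ring minus mouth mm (x,y,z) [-1.14  0.66 -1.58] [ 0.04 -0.16  0.33 -0.18]
```

```bash
python3 -m jog '{"delta_pos":[[-0.05,-0.05,-0.1],[0,0,0],[0,0,0],[0,0,0],[0,0,0],[0,0,0]],"turn":[0,0,0,0,0,0],"grip":[-1,-1,-1,-1,-1,-1]}'; python3 -c "
from workcell import arm
print(arm.hand_in())"
```

```text
t: 18.32
eef_pos: [0.588, -0.1397, 0.2192]
tool_rot: [-0.0, 1.0, 0.0, -0.0]
force: [-0.3, 0.7, -0.4]
width: 0.0195
finger_force: 30.0
the job is handed in; nothing more can be done
None
```

I cranked the gate to its open stop and lowered the probe through the collar until the yellow ring was level with the mouth; it was about 1–2 mm off at the last look, and I nudged it closer afterwards without another picture. I handed the job in at 18.3 s with the probe still gripped; no verdict came back.

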